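# Build up the slat crib and shut the caddy

### The arm

A 6-joint arm with a two-finger parallel gripper is mounted at the origin on the work surface. World frame = base frame: x ahead of the robot, y to its left, z up, the work surface at z = 0. Lengths are in mm, angles in rad, forces in N, time in s.
With the tool pointing down it reaches from about 325 to 750 mm from the base axis. Payload 7.6 kg.
Tool frame: the origin (TCP) lies midway between the tips of the shut fingers; the grasp point (between the pads) lies 19 mm behind it; z points along the fingers, y is the line along which they close (so a half turn about z gives the same grasp; the last joint's range is limited). The gripper opens to 85 mm and grips with 20 to 120 N. Pads are 22 mm wide; open, the fingers measure 114 mm over their backs; the gripper's body (76 mm by 85 mm) begins 54 mm behind the grasp point. The pads swing forward as they close: fully open they stand 13 mm farther back than shut.
Start: joints at [1.265, 0.052, 1.401, -0, 1.689, -0.07], TCP at [122.633, 510.497, 231.323] pointing down, gripper open.
Joint ranges: [-2.9, 2.9], [-0.91, 2.17], [0.12, 2.37], [-1.06, 4.2], [0.26, 2.73], [-2.93, 2.93]. Speed limits (rad/s): [2.57, 2.57, 3.01, 3.14, 3.14, 3.14].

### API

Orientations are given as a unit quaternion [x, y, z, w].
In Python, from cell import get_state, snapshot, get_calibration, hand_in, find_in gives the robot as it stands.
- The arm moves only by the tool servo_tool, never from a script. Its argument "deltas" is a list that holds one entry, the list of rows, each a list of 7 numbers: the shift along the tool's x, y, z normalised to -1 to 1, where 1 is 250 mm, then the turn, a rotation vector about the tool's x, y, z normalised to -1 to 1, where 1 is 360 degrees, then the opening, from -1 (shut) to 1 (fully open). In form: [[[dx, dy, dz, ax, ay, az, claw], ...]]. A call has 1 to 12 rows; each row is the pose to reach, as a shift and turn from the pose commanded when the call began, along the tool's axes at that moment, turning the shorter way round; what a row does not reach only later rows make up. A row lasts 1/12 s, in which the tool goes at most 41.7 mm and 7.16 degrees, less where a joint would pass 70% of its speed; a pose out of reach is approached as far as the arm can. A call with a number of a shift or a turn outside -1 to 1 is refused whole. A call with a gripper value outside its range is refused whole. The fingers move at their own pace and stop on an object; "squeeze" is the grip in N (left out, the last holds). Time passes only in rows, so rows that repeat a pose let the fingers close. It gives the time, the measured TCP pose, the force, the opening and the grip force at its end, in the units of the state.
- get_state(): the state, without advancing time (a new reading comes with each control period).
- snapshot(name): name is "scene" or "top"; returns the picture (384x512x3 uint8, red, green, blue); there is no depth.
- get_calibration(name): a dict with "fx", "fy", "cx", "cy" (pixels), "rvec" (rotation vector, rad) and "tvec" (3), from world to camera coordinates, as OpenCV has them. Camera axes: x right, y down, z forward; pixel columns grow to the right and rows downward; lengths in mm; the calibration is good to about 2 mm. A picture is of the moment at which its call begins. get_calibration takes no time and is no camera call.
- hand_in(): hands the job in; it is judged then, once.
Trained networks look in the newest picture that a camera, given by its name, has taken for a name from the list of things; names that differ only in an ending like _2 or _b are one class to them, and where a whole thing is asked for, a point or a joint stands for the part that bears it (a point fixed in the world has none). Each returns a list of dicts, best first, with "p" (0 to 1); they miss things now and then, are a little off and sometimes report something else, mostly with a low value. They report only what shows in the picture. A call takes as long as a camera call.
- find_in(camera, query): "box" ([left, top, right, bottom] in pixels, round what is visible of it).
The state is a dict: "time": time; "joint_positions": joint angles; "joint_vel": joint speeds; "joint_torque": joint torques, N m; "tool_pos": TCP position; "orientation": TCP orientation; "ft_force": force on the tool from outside, world axes, zero at the start; "wrist_torque": the same for the moment, N m; "width": finger opening in mm; "finger_force": force on a finger pad.
Only numpy, scipy, OpenCV 4.12 (cv2) and the standard library are available. Lean on these libraries where they do the work, as an engineer would, in place of code of your own. Each camera call takes 0.05 s, during which the arm holds its last target. There are 200 camera calls.

### The job

Finish the half-built crib on the aluminium pad: take the black slat out of the sloping caddy and lay it in the empty place of the second layer, square across the bottom pair, parallel to the second-layer slat already there and as far from the pad's middle as that one, then lay the orange slat square across the second layer, through the middle of the crib, as the third layer. Finally slide the yellow cover fully shut over the emptied caddy. Do not shift the slats already laid, and leave the other things on the bench alone.

Things in the scene. Friction and masses are not known exactly. Their poses are not given: they have to be found in the camera images.
- slat_black: loose black plastic slat in the caddy, 32 mm wide (its x), 130 mm long (its y) and 20 mm thick (its z); origin at the centre of its underside. It lies on the caddy's sloping floor (30 degrees), its long y axis pointing uphill; to be laid as second slat of the crib's second layer
- slat_orange: loose orange plastic slat in the caddy beside the black one (76 mm between their centre lines, either may be on either side), 32 mm wide (its x), 130 mm long (its y) and 20 mm thick (its z); origin at the centre of its underside; to be laid alone across the top
- pad: fixed square aluminium pad 160 x 160 x 6 mm with blue corner marks; origin at the centre of its underside, z up. Crib about its centre: bottom layer two slats along pad x at pad y = +-45 mm (undersides at z 6 mm); second layer two slats along pad y at pad x = +45 mm (already there) and -45 mm (empty place), undersides at z 26; third layer one slat along pad x at the centre, underside at z 46
- base_left: black slat of the bottom layer at pad y = +45 mm, loose, 32 mm wide (its x), 130 mm long (its y) and 20 mm thick (its z); origin at the centre of its underside
- base_right: black slat of the bottom layer at pad y = -45 mm, loose, 32 mm wide (its x), 130 mm long (its y) and 20 mm thick (its z); origin at the centre of its underside
- laid_second: black slat of the second layer at pad x = +45 mm, loose, 32 mm wide (its x), 130 mm long (its y) and 20 mm thick (its z); origin at the centre of its underside
- caddy: fixed sloping tray on legs, blue walls. Origin on the bench below the compartment's centre; z up, y level and pointing to the uphill side, x level across. Floor rises 30 degrees along +y, 55 mm above the bench at the centre; inside 176 mm wide (x), 136 mm long along the slope; walls 25 mm above the floor. Side walls go on 160 mm uphill as rails for the parked cover
- cover (a joint): slide of the yellow cover (188 x 148 mm, 4 mm thick, underside 26 mm over the compartment floor) along the slope, m: 0 = fully shut (downhill), about 0.158 = fully open (uphill); it stays where it is left, about 3 to 4 N moves it
- cover_tab (a point): middle of the top edge of the red tab standing square on the cover at its downhill end: 60 mm wide across the slope (caddy x), 8 mm thick along the slope, 30 mm high above the cover
- detector: bystander: olive gas detector brick, 62 x 110 x 34 mm, lying flat; origin at the centre of its underside
- nut_near: bystander: knurled brass gland nut, 41 mm across, 26 mm high, between pad and caddy; origin at the centre of its underside
- nut_far: bystander: knurled brass gland nut, 41 mm across, 26 mm high, far right; origin at the centre of its underside
- bubbler: bystander: glass bubbler, 56 mm across, 150 mm high, standing at the back; origin at the centre of its underside
- cartridge: bystander: black polypropylene sample cartridge 120 x 44 x 36 mm, at the right; origin at the centre of its underside

How it is judged:
By the outcome, as a careful person would: the job done as asked, in the order asked, and still so for the second after the job is handed in, with the robot touching nothing.
It also fails if it takes over 69 s, if anything falls off the work surface, if the arm or the gripper's body presses on something with over 40 N, if the wrist force passes 120 N, or if a joint passes its speed limit or range.

## Working session

There is one attempt and no reset: what is moved stays moved. The work goes in short steps, Python scripts to look and compute and a tool call to move; the robot and the scene stay as the last step left them, time stands still between calls to the robot, and variables do not carry over. Pictures are saved under pics/ and viewed, at most 13 in all, crops included, and the job is handed in when it is done.

Besides the shell and the picture viewer there is one more tool, called as name([rows], argument=value, ...), one row to a line, values as JSON. servo_tool: Moves the arm, as the interface text tells. Its arguments: {"type":"object","properties":{"deltas":{"type":"array","items":{"type":"array","items":{"type":"array","items":{"type":"number"}}}},"squeeze":{"type":"number"}},"required":["deltas"]}

```bash
mkdir -p pics; ls
python3 - <<'E'
from cell import *
import cv2,numpy as np
for n in("scene","top"):
    im=snapshot(n); cv2.imwrite(f"pics/{n}0.png",cv2.resize(im[:,:,::-1],(800,600),interpolation=cv2.INTER_CUBIC)); np.save(f"{n}0.npy",im)
    c=get_calibration(n);print(n,c)
    for q in("slat_black","slat_orange","pad","caddy","cover","cover_tab"):
        print(q,[(np.round(d["box"]).tolist(),round(d["p"],2)) for d in find_in(n,q)[:5]])
s=get_state();print(s)
E
```

```text
pics
scene {'fx': 443.88199448258575, 'fy': 443.88199448258575, 'cx': 254.09256361828676, 'cy': 186.81254600227118, 'rvec': array([ 2.14891482,  0.49498614, -0.27605364]), 'tvec': array([-494.29144463, -110.91767889, 1501.76890179])}
slat_black [([244.0, 125.0, 273.0, 160.0], 0.59)]
slat_orange [([264.0, 130.0, 291.0, 166.0], 0.81)]
pad [([206.0, 202.0, 267.0, 246.0], 0.9)]
caddy [([231.0, 82.0, 331.0, 180.0], 0.83)]
cover [([253.0, 84.0, 323.0, 132.0], 0.76)]
cover_tab [([255.0, 82.0, 327.0, 132.0], 0.67)]
top {'fx': 427.19720745601694, 'fy': 427.19720745601694, 'cx': 251.9887199434191, 'cy': 186.7639765326598, 'rvec': array([ 2.16453191, -2.10735174,  0.21022326]), 'tvec': array([-122.92869485,  575.72318346, 1013.59281962])}
slat_black [([102.0, 217.0, 157.0, 237.0], 0.63), ([16.0, 137.0, 175.0, 258.0], 0.36)]
slat_orange [([113.0, 183.0, 166.0, 212.0], 0.75)]
pad [([222.0, 158.0, 302.0, 238.0], 0.75)]
caddy [([19.0, 138.0, 174.0, 257.0], 0.56)]
cover [([245.0, 110.0, 292.0, 141.0], 0.65), ([24.0, 143.0, 120.0, 242.0], 0.57)]
cover_tab [([25.0, 143.0, 119.0, 241.0], 0.81)]
{'time': 0.7, 'joint_positions': array([ 1.26468848e+00,  5.21993327e-02,  1.40069573e+00,  8.63412621e-07,
        1.68860552e+00, -7.02804052e-02]), 'joint_vel': array([-6.72031084e-04, -9.85784547e-05,  1.69716895e-03, -5.17517516e-04,
        6.04028586e-04,  7.01361773e-04]), 'joint_torque': array([-9.45878674e-04, -3.81449389e+01, -3.60265803e+01, -1.66540940e-04,
        6.53376378e-05, -7.67802163e-06]), 'tool_pos': array([122.63835385, 510.4952354 , 231.32584203]), 'orientation': array([1.17640622e-01, 9.93056233e-01, 4.52989912e-05, 8.19067689e-06]), 'ft_force': array([ 0.91735221,  0.35760238, -0.65678408]), 'wrist_torque': array([-0.01123724,  0.05195148,  0.00854913]), 'finger_force': 0.0, 'width': 85.29651256988227}
```

View pics/top0.png

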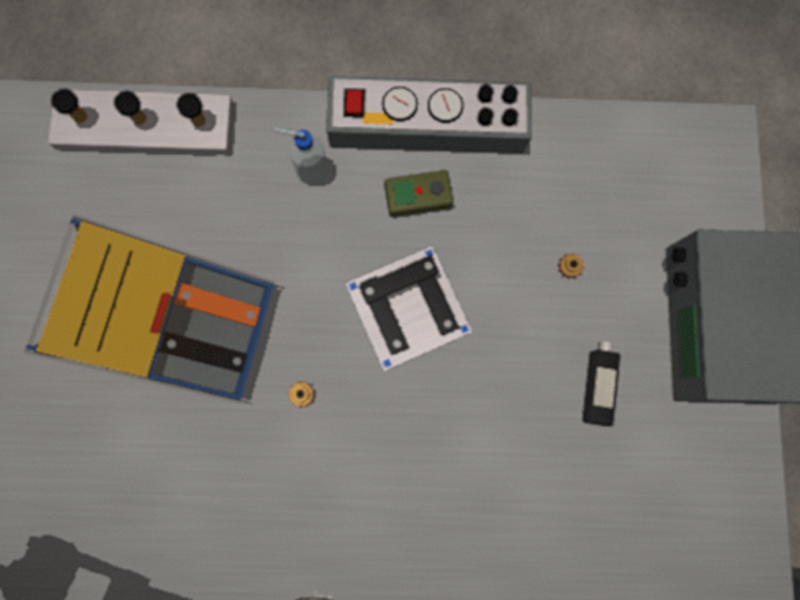

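View pics/scene0.png

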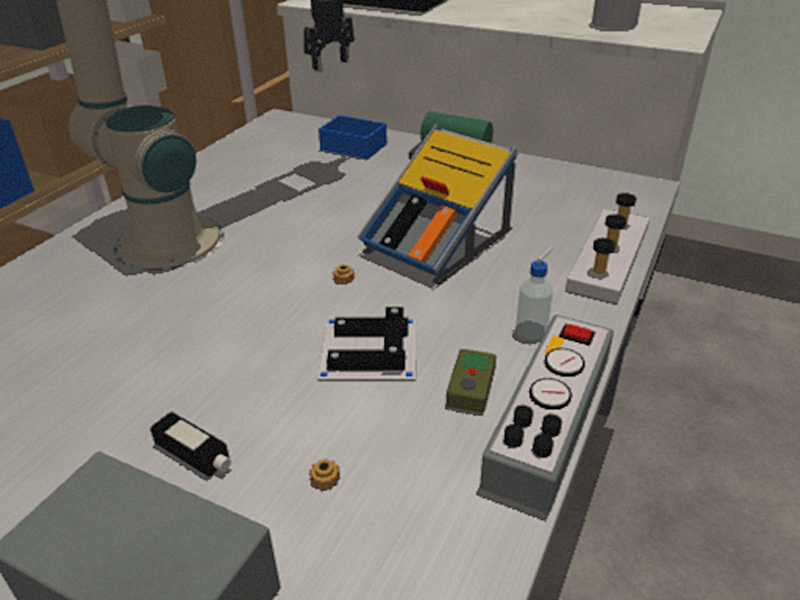

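```bash
cat > h.py <<'E'
import numpy as np,cv2
from cell import *
from scipy.optimize import minimize
from scipy.spatial.transform import Rotation as R
C={n:get_calibration(n) for n in("scene","top")}
S=4
def proj(n,P):
    c=C[n];K=np.array([[c["fx"],0,c["cx"]],[0,c["fy"],c["cy"]],[0,0,1]])
    return cv2.projectPoints(np.asarray(P,float).reshape(-1,1,3),c["rvec"],c["tvec"],K,None)[0].reshape(-1,2)
def box(w,l,z0,z1,cx=0,cy=0):
    return np.array([[cx+a*w/2,cy+b*l/2,z] for a in(-1,1) for b in(-1,1) for z in(z0,z1)])
def cad(p,P):  # slope coords (u,v,n) -> world
    Rz=R.from_euler("z",p[2]).as_matrix();Rx=R.from_euler("x",np.pi/6).as_matrix()
    return (Rz@(Rx@P.T+np.array([[0],[0],[55]]))).T+[p[0],p[1],0]
def flat(p,P): return P@R.from_euler("z",p[2]).as_matrix().T+[p[0],p[1],0]
def render(n,polys):
    m=np.zeros((384*S,512*S),np.uint8)
    for P in polys:
        h=cv2.convexHull(((proj(n,P)+.5)*S*16-8).astype(np.int32)); cv2.fillConvexPoly(m,h,255,shift=4)
    return cv2.resize(m,(512,384),interpolation=cv2.INTER_AREA)/255.
def fit(f,x0,step):
    x0=np.array(x0,float);sim=np.vstack([x0]+[x0+np.eye(len(x0))[i]*step[i] for i in range(len(x0))])
    r=minimize(f,x0,method="Nelder-Mead",options=dict(initial_simplex=sim,maxiter=400,xatol=.02,fatol=.02));return r.x,r.fun
def crop(m,b):
    o=np.zeros_like(m,float);l,t,r,d=b;o[t:d,l:r]=m[t:d,l:r];return o
def ray(n,uv,z):
    c=C[n];Rm=R.from_rotvec(c["rvec"]).as_matrix();o=-Rm.T@c["tvec"];d=Rm.T@[(uv[0]-c["cx"])/c["fx"],(uv[1]-c["cy"])/c["fy"],1];return o+d*(z-o[2])/d[2]
E
cat > fit0.py <<'E'
from h import *
I={n:np.load(f"{n}0.npy") for n in C};H={n:cv2.cvtColor(I[n],cv2.COLOR_RGB2HSV) for n in C}
k=np.ones((5,5),np.uint8)
def col(n,lo,hi): return cv2.inRange(H[n],lo,hi)
B={"top":dict(cad=(10,130,190,265),pad=(215,152,308,242)),"scene":dict(cad=(225,75,335,185),pad=(198,190,272,250))}
yel={};ora={};padm={};dark={}
for n in C:
    h=H[n]
    yel[n]=crop(cv2.morphologyEx(col(n,(20,130,80),(35,255,255))|col(n,(0,150,60),(6,255,255))|col(n,(174,150,60),(180,255,255)),cv2.MORPH_CLOSE,np.ones((7,7),np.uint8)),B[n]["cad"])/255
    ora[n]=crop(cv2.morphologyEx(col(n,(7,150,120),(17,255,255)),cv2.MORPH_CLOSE,k),B[n]["cad"])/255
    d=cv2.inRange(h[:,:,2],0,75); br=cv2.inRange(h,(0,0,180),(180,60,255)); bl=col(n,(100,120,40),(130,255,255))
    dark[n]=crop(cv2.morphologyEx(d&~bl,cv2.MORPH_CLOSE,k),B[n]["pad"])/255
    padm[n]=crop(cv2.morphologyEx(d|br|bl,cv2.MORPH_CLOSE,k),B[n]["pad"])/255
    print(n,yel[n].sum(),ora[n].sum(),dark[n].sum(),padm[n].sum())
g=ray("top",(105,198),80);print("guess",g)
def cover(p): return [cad(p,box(188,148,26,30,0,p[3])),cad(p,box(60,8,30,60,0,p[3]-70))]
def fc(p): return sum(((render(n,cover(p))-yel[n])**2).sum() for n in C)
g=ray("top",(125,208),60)
best=min((fit(fc,[g[0],g[1],a,158],[20,20,.1,5]) for a in(1.3,1.0,)),key=lambda r:r[1]);pc=best[0];print("caddy",pc,best[1])
def fo(q): return ((render("top",[cad(pc,box(32,130,0,20)@R.from_euler("z",q[2]).as_matrix().T+[q[0],q[1],0])])-ora["top"])**2).sum()
for u in(38,-38):print("orange",fit(fo,[u,0,0],[4,4,.05]))
def crib(p): return [flat(p,box(130,32,6,26,0,45)),flat(p,box(130,32,6,26,0,-45)),flat(p,box(32,130,26,46,45,0))]
g=ray("top",(262,197.5),6)
def fp(p):return sum(((render(n,[flat(p,box(160,160,0,6))]+crib(p))-padm[n])**2).sum() for n in C)
def fd(p):return sum(((render(n,crib(p))-dark[n])**2).sum() for n in C)
yaw=[fit(fd,[g[0],g[1],a],[10,10,.1]) for a in np.arange(4)*np.pi/2+.35];best=min(yaw,key=lambda r:r[1]);print("crib",best)
pp=fit(fp,best[0],[5,5,.05]);print("pad",pp)
for n in C:
    fx=lambda p:((render(n,[flat(p,box(160,160,0,6))]+crib(p))-padm[n])**2).sum();print(n,fit(fx,best[0],[5,5,.05]), fit(lambda p:((render(n,cover(p))-yel[n])**2).sum(),pc,[5,5,.05,4]))
    V=cv2.resize(I[n],None,fx=6,fy=6,interpolation=cv2.INTER_CUBIC)[:,:,::-1].copy()
    for P,c in[(x,(0,255,0)) for x in [flat(pp[0],box(160,160,0,6))]]+[(x,(255,0,255)) for x in crib(best[0])]+[(x,(0,0,255)) for x in cover(pc)]+[(cad(pc,box(32,130,0,20,u)),(255,255,0)) for u in(38,-38)]+[(cad(pc,box(176,136,0,25)),(255,255,255))]:
        cv2.polylines(V,[cv2.convexHull(((proj(n,P)+.5)*6).astype(np.int32))],True,c,1)
    l,t,r,b=B[n]["cad"];a=V[t*6:b*6,l*6:r*6];l,t,r,b=B[n]["pad"];q=V[t*6:b*6,l*6:r*6]
    a=cv2.resize(a,(450,450));q=cv2.resize(q,(350,350));o=np.zeros((450,800,3),np.uint8);o[:,:450]=a;o[:350,450:]=q;cv2.imwrite(f"pics/fit_{n}.png",o)
E
python3 fit0.py
```

```text
scene 2079.0 363.0 1392.0 2640.0
top 5977.0 730.0 1439.0 3581.0
guess [536.34963015 245.34313609  80.        ]
caddy [ 5.25188424e+02  2.36890807e+02 -2.14192534e-01  9.73825680e+01] 1083.041353325644
orange (array([ 4.00175455e+01, -5.85769670e+01, -8.10111167e-03]), np.float64(114.87575547866206))
orange (array([-10.89293927, -33.37019107,   0.09196657]), np.float64(1410.5681045751635))
crib (array([ 5.62510025e+02, -1.34603853e+02,  4.28597469e-01]), np.float64(420.34085351787775))
pad (array([ 5.63187674e+02, -1.32943107e+02,  4.40824216e-01]), np.float64(421.0978085351788))
scene (array([ 5.63795173e+02, -1.33555056e+02,  4.38440581e-01]), np.float64(248.78208381391772)) (array([ 5.04005994e+02,  2.42423119e+02, -2.19540257e-01,  1.13941038e+02]), np.float64(53.55000384467512))
top (array([ 5.62843808e+02, -1.32237695e+02,  4.43285088e-01]), np.float64(159.07427912341407)) (array([ 5.24556776e+02,  2.33590863e+02, -2.16171710e-01,  9.96307196e+01]), np.float64(237.9868050749712))
```

```bash
sed -i 's/^best=min((fit(fc.*$/fq=lambda p:fc([*p,158])\nbest=min((fit(fq,[g[0],g[1]+dy,-.215],[10,10,.05]) for dy in(0,-40)),key=lambda r:r[1]);pc=np.r_[best[0],158];print("caddy",pc,best[1])\nfor n in C:print(n,fit(lambda p:((render(n,cover([*p,158]))-yel[n])**2).sum(),best[0],[5,5,.05]))/; s/\[5,5,.05\]), fit(lambda p.*$/[5,5,.05]))/' fit0.py; python3 fit0.py
```

```text
scene 2079.0 363.0 1392.0 2640.0
top 5977.0 730.0 1439.0 3581.0
guess [536.34963015 245.34313609  80.        ]
caddy [ 5.10107383e+02  1.71016652e+02 -2.19152252e-01  1.58000000e+02] 365.07321799307954
scene (array([ 5.08532780e+02,  1.63449001e+02, -2.49248863e-01]), np.float64(83.56913494809689))
top (array([ 5.10059851e+02,  1.71073094e+02, -2.19725428e-01]), np.float64(200.15414071510958))
orange (array([ 3.72380204e+01,  7.39365674e+00, -1.27631536e-03]), np.float64(154.0239292579777))
orange (array([  551.218107  , -2084.3127572 ,     4.28539095]), np.float64(730.0))
crib (array([ 5.62510025e+02, -1.34603853e+02,  4.28597469e-01]), np.float64(420.34085351787775))
pad (array([ 5.63187674e+02, -1.32943107e+02,  4.40824216e-01]), np.float64(421.0978085351788))
scene (array([ 5.63795173e+02, -1.33555056e+02,  4.38440581e-01]), np.float64(248.78208381391772))
top (array([ 5.62843808e+02, -1.32237695e+02,  4.43285088e-01]), np.float64(159.07427912341407))
```

View pics/fit_top.png

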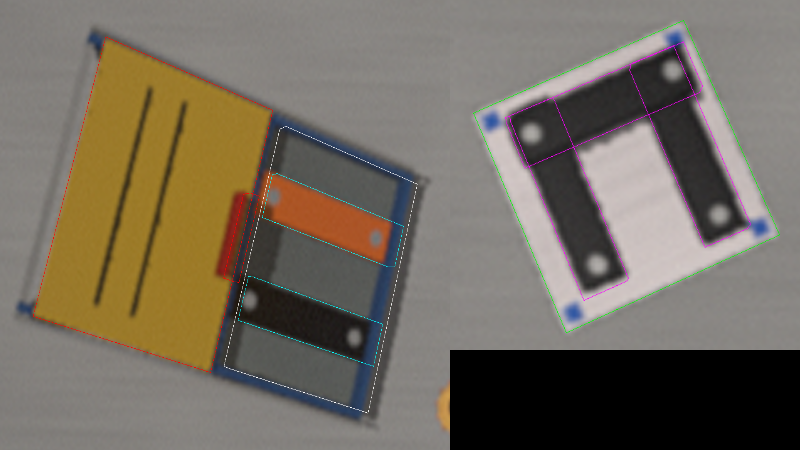

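View pics/fit_scene.png

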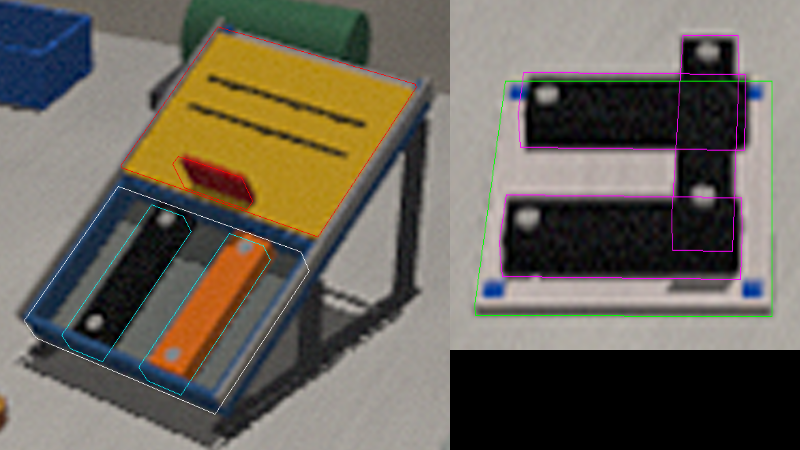

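```bash
sed '/^def cover/,$d' fit0.py > fit1.py
cat >> fit1.py <<'E'
yl={};rd={}
bk={}
for n in C:
    rd[n]=crop(col(n,(0,150,60),(6,255,255))|col(n,(170,150,60),(180,255,255)),B[n]["cad"])/255
    print(n,"red",rd[n].sum(),np.argwhere(rd[n]>0).mean(0)[::-1])
l=cv2.inRange(H["top"][:,:,2],0,62)&~col("top",(95,90,0),(135,255,255))
bm=crop(cv2.morphologyEx(l,cv2.MORPH_CLOSE,k),(100,212,160,240));nn,lab,st,_=cv2.connectedComponentsWithStats(bm.astype(np.uint8));j=1+st[1:,4].argmax();bm=(lab==j)*1.;print("blk",st[j])
def parts(p):
    return [cad(p,box(188,148,26,30,0,p[3]))],[cad(p,box(60,8,30,60,0,p[3]+p[4]))],[cad(p,box(32,130,0,20,38+p[5],-3))]
def f(p):
    c,t,o=parts(p);e=0
    for n in C:
        e+=((render(n,c+t)-yel[n])**2).sum()+2*((render(n,t)-rd[n])**2).sum()
    return e+2*((render("top",o)-ora["top"])**2).sum()
r=fit(f,[510,178,-.22,148,-58,0],[8,8,.04,8,6,4]);r=fit(f,r[0],[4,4,.02,4,4,2]);p=r[0];print(np.round(p,3),r[1])
for n in C:
    c,t,o=parts(p);print(n,[((render(n,a)-b[n])**2).sum() for a,b in((c+t,yel),(t,rd),(o,ora))])
sf=lambda m,u0:fit(lambda q:((render("top",[cad(p,box(32,130,0,20)@R.from_euler("z",q[2]).as_matrix().T+[q[0],q[1],0])])-m)**2).sum(),[u0,-3,0],[4,4,.05])
print("o",sf(ora["top"],38),"b",sf(bm,-38))
np.save("cad.npy",p)
for n in C:
    V=cv2.resize(I[n],None,fx=6,fy=6,interpolation=cv2.INTER_CUBIC)[:,:,::-1].copy()
    for P,cc in[(x,(0,0,255)) for x in sum(parts(p)[:2],[])]+[(cad(p,box(32,130,0,20,u,-3)),(255,255,0)) for u in(38,-38)]+[(cad(p,box(176,136,25,25)),(255,255,255))]:
        cv2.polylines(V,[cv2.convexHull(((proj(n,P)+.5)*6).astype(np.int32))],True,cc,1)
    l,t,r,b=B[n]["cad"];a=cv2.resize(V[t*6:b*6,l*6:r*6],(400,400));O=a if n==list(C)[0] else np.hstack([O,a])
cv2.imwrite("pics/fit1.png",O)
E
python3 fit1.py
```

```text
scene 2079.0 363.0 1392.0 2640.0
top 5977.0 730.0 1439.0 3581.0
guess [536.34963015 245.34313609  80.        ]
scene red 89.0 [278.13483146 118.75280899]
top red 105.0 [103.52380952 200.05714286]
blk [100 212  58  28 860]
[ 5.11641e+02  1.81497e+02 -2.24000e-01  1.48025e+02 -6.13530e+01
  1.00200e+00] 675.7005305651671
scene [np.float64(86.06669742406766), np.float64(35.42725105728566), np.float64(181.7904652056901)]
top [np.float64(102.45357939254133), np.float64(62.31806228373702), np.float64(145.84481353325643)]
o (array([ 3.87883542e+01, -2.04129641e+00,  9.44835053e-03]), np.float64(147.89297962322183)) b (array([-3.74555342e+01,  1.58775295e+00,  5.39213503e-03]), np.float64(104.83967704728953))
```

View pics/fit1.png

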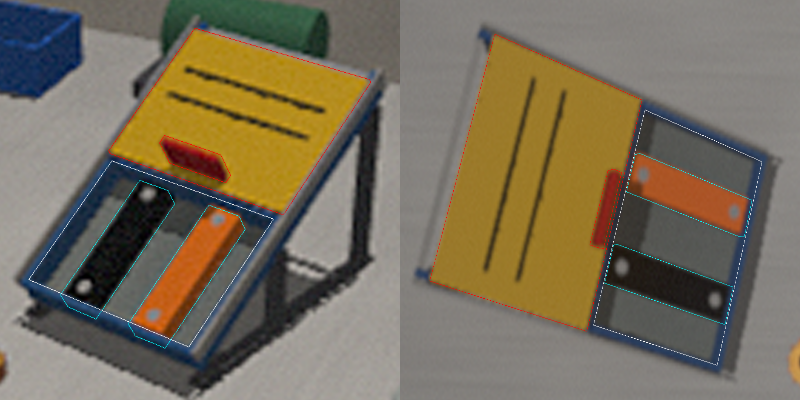

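```bash
cat >> h.py <<'E'
pc=np.load("cad.npy")[:3]; PAD=np.array([563.2,-132.9,.4405])
Rc=R.from_euler("z",pc[2])*R.from_euler("x",np.pi/6)
RC=np.column_stack([Rc.as_matrix()[:,1],Rc.as_matrix()[:,0],-Rc.as_matrix()[:,2]])
def RD(yaw): # tool down, closing axis y at yaw
    y=np.array([np.cos(yaw),np.sin(yaw),0]);z=np.array([0,0,-1.]);return np.column_stack([np.cross(y,z),y,z])
def rel(P0,R0,P1,R1):
    d=R0.T@(np.array(P1)-P0)/250;a=R.from_matrix(R0.T@R1).as_rotvec()/2/np.pi;return np.round(np.r_[d,a],4).tolist()
def plan(*tg,frm=None):
    s=get_state();P,Q=(s["tool_pos"],R.from_quat(s["orientation"]).as_matrix()) if frm is None else frm
    for p,q in tg: print(np.round(p,1),rel(P,Q,p,q),"rows",round(np.linalg.norm(p-P)/41.7,1),round(np.degrees(np.linalg.norm(R.from_matrix(Q.T@q).as_rotvec()))/7.16,1))
CD=lambda u,v,n:(cad(pc,np.array([[u,v,n]]))[0],RC)
PD=lambda x,y,z,yaw:(flat(PAD,np.array([[x,y,z]]))[0],RD(PAD[2]+yaw))
E
python3 - <<'E'
from h import *
plan(CD(-37.5,0,150))
plan(CD(-37.5,0,30),CD(-37.5,0,1),frm=CD(-37.5,0,150))
E
```

```text
[458.4 116.7 184.9] [-1.6741, -1.2178, 0.1856, -0.0648, 0.0656, 0.2419] rows 12.5 13.0
[471.7 175.2  81. ] [0.0, 0.0, 0.48, 0.0, 0.0, 0.0] rows 2.9 0.0
[475.  189.3  55.9] [0.0, -0.0, 0.596, 0.0, 0.0, 0.0] rows 3.6 0.0
```

servo_tool([
  [[-0.837, -0.609, 0.06, -0.0324, 0.0328, 0.121, 0.2], [-0.837, -0.609, 0.06, -0.0324, 0.0328, 0.121, 0.2], [-0.837, -0.609, 0.06, -0.0324, 0.0328, 0.121, 0.2], [-0.837, -0.609, 0.06, -0.0324, 0.0328, 0.121, 0.2], [-0.837, -0.609, 0.06, -0.0324, 0.0328, 0.121, 0.2], [-0.837, -0.609, 0.06, -0.0324, 0.0328, 0.121, 0.2], [-0.837, -0.609, 0.06, -0.0324, 0.0328, 0.121, 0.2], [-0.837, -0.609, 0.06, -0.0324, 0.0328, 0.121, 0.2]],
], squeeze=60)

```text
time: 1.37
tool_pos: [292.4, 311.0, 216.1]
orientation: [0.479, 0.866, 0.111, -0.088]
ft_force: [0.1, -0.3, -0.5]
width: 51.2
finger_force: 0.0
```

Run:
```python
from h import *
plan(CD(-37.5,0,150))
```

```text
[458.4 116.7 184.9] [-1.0114, 0.1493, -0.1247, -0.0318, 0.0328, 0.1196] rows 6.2 6.4
```

servo_tool([
  [[-0.99, 0.149, -0.125, -0.0318, 0.0328, 0.1196, 0.2], [-0.99, 0.149, -0.125, -0.0318, 0.0328, 0.1196, 0.2], [-0.99, 0.149, -0.125, -0.0318, 0.0328, 0.1196, 0.2], [-0.99, 0.149, -0.125, -0.0318, 0.0328, 0.1196, 0.2], [-0.99, 0.149, -0.125, -0.0318, 0.0328, 0.1196, 0.2], [-0.99, 0.149, -0.125, -0.0318, 0.0328, 0.1196, 0.2], [-0.99, 0.149, -0.125, -0.0318, 0.0328, 0.1196, 0.2], [-0.99, 0.149, -0.125, -0.0318, 0.0328, 0.1196, 0.2], [-0.99, 0.149, -0.125, -0.0318, 0.0328, 0.1196, 0.2], [-0.99, 0.149, -0.125, -0.0318, 0.0328, 0.1196, 0.2]],
])

```text
time: 2.2
tool_pos: [455.0, 126.4, 187.1]
orientation: [0.751, 0.608, 0.201, -0.162]
ft_force: [-0.5, 0.2, 0.3]
width: 51.3
finger_force: 0.0
```

Run:
```python
from h import *
print(get_state()["joint_positions"].round(2))
plan(CD(-37.5,0,40),CD(-37.5,0,8),CD(-37.5,0,2))
```

```text
[-0.11 -0.2   1.8   0.52  1.49  0.07]
[470.6 170.3  89.6] [-0.0343, 0.0239, 0.4302, -0.0009, 0.0002, 0.002] rows 2.6 0.1
[474.2 185.9  61.9] [-0.0342, 0.0246, 0.5582, -0.0009, 0.0002, 0.002] rows 3.4 0.1
[474.9 188.8  56.7] [-0.0342, 0.0248, 0.5822, -0.0009, 0.0002, 0.002] rows 3.5 0.1
```

servo_tool([
  [[-0.034, 0.024, 0.43, -0.0009, 0.0002, 0.002, 0.2], [-0.034, 0.024, 0.43, -0.0009, 0.0002, 0.002, 0.2], [-0.034, 0.024, 0.43, -0.0009, 0.0002, 0.002, 0.2], [-0.034, 0.024, 0.43, -0.0009, 0.0002, 0.002, 0.2], [-0.034, 0.024, 0.43, -0.0009, 0.0002, 0.002, 0.2]],
])

```text
time: 2.62
tool_pos: [470.1, 170.5, 89.2]
orientation: [0.755, 0.602, 0.202, -0.162]
ft_force: [0.3, -0.7, 1.1]
width: 51.6
finger_force: 0.0
```

Run:
```python
from h import *
plan(CD(-37.5,0,40),CD(-37.5,0,2))
im=snapshot("top");cv2.imwrite("pics/g1.png",np.hstack([cv2.resize(a[:,:,::-1],(400,400),interpolation=cv2.INTER_CUBIC) for a in(im[130:265,50:185],snapshot("scene")[75:175,225:325])]))
```

```text
[470.6 170.3  89.6] [0.0005, 0.0023, -0.0017, -0.0003, -0.0, -0.0002] rows 0.0 0.0
[474.9 188.8  56.7] [0.0005, 0.0026, 0.1503, -0.0003, -0.0, -0.0002] rows 0.9 0.0
```

View pics/g1.png

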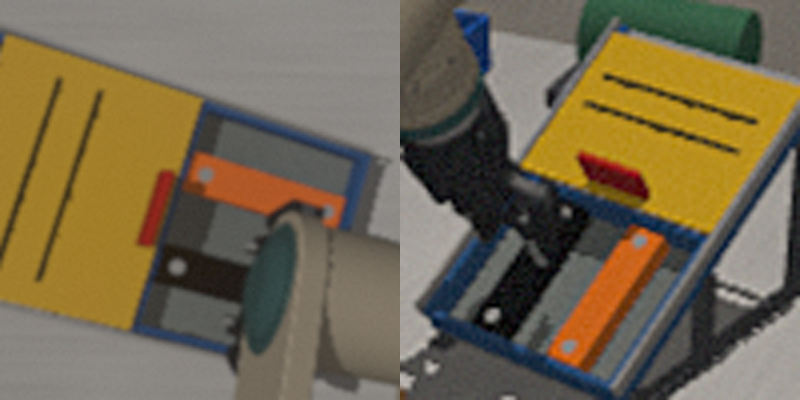

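servo_tool([
  [[0.0005, 0.002, 0.08, 0, 0, 0, 0.2], [0.0005, 0.002, 0.12, 0, 0, 0, 0.2], [0.0005, 0.002, 0.15, 0, 0, 0, 0.2], [0.0005, 0.002, 0.15, 0, 0, 0, 0.2]],
])

```text
time: 3.05
tool_pos: [475.4, 187.5, 56.4]
orientation: [0.756, 0.601, 0.202, -0.162]
ft_force: [-0.1, 0.7, 1.1]
width: 51.2
finger_force: 0.0
```

servo_tool([
  [[0, 0, 0, 0, 0, 0, -1], [0, 0, 0, 0, 0, 0, -1], [0, 0, 0, 0, 0, 0, -1], [0, 0, 0, 0, 0, 0, -1], [0, 0, 0, 0, 0, 0, -1], [0, 0, 0, 0, 0, 0, -1]],
], squeeze=60)

```text
time: 3.55
tool_pos: [476.5, 186.9, 57.9]
orientation: [0.756, 0.601, 0.203, -0.161]
ft_force: [-2.1, -3.8, 7.2]
width: 30.6
finger_force: 60.8
```

Run:
```python
from h import *
s=get_state();p=(s["tool_pos"]-[pc[0],pc[1],55]);print("uvn",Rc.inv().apply(p).round(1),s["finger_force"],s["width"],s["ft_force"],s["wrist_torque"])
plan(CD(-37.5,0,60),CD(-37.5,0,130))
plan(PD(-45,0,120,0),frm=CD(-37.5,0,130))
```

```text
uvn [-35.5  -0.7   3.7] 60.77163577079773 30.563211387802582 [-2.12189264 -3.82035023  7.1670529 ] [-0.29777069  0.28208584  0.16944988]
[468.4 160.6 107. ] [0.003, -0.0074, -0.2251, 0.0005, -0.0001, -0.0007] rows 1.4 0.0
[460.7 126.4 167.6] [0.0032, -0.0066, -0.5051, 0.0005, -0.0001, -0.0007] rows 3.0 0.0
[ 522.5 -152.1  120. ] [-0.9884, 0.4883, -0.3509, 0.0277, -0.0802, -0.1032] rows 6.9 6.7
```

servo_tool([
  [[0.003, -0.007, -0.1, 0.0005, -0.0001, -0.0007, -1], [0.003, -0.007, -0.225, 0.0005, -0.0001, -0.0007, -1], [0.003, -0.007, -0.38, 0.0005, -0.0001, -0.0007, -1], [0.003, -0.007, -0.505, 0.0005, -0.0001, -0.0007, -1], [0.003, -0.007, -0.505, 0.0005, -0.0001, -0.0007, -1], [0.003, -0.007, -0.505, 0.0005, -0.0001, -0.0007, -1]],
])

```text
time: 4.05
tool_pos: [460.9, 126.0, 168.0]
orientation: [0.755, 0.602, 0.203, -0.161]
ft_force: [0.7, 0.8, -2.1]
width: 30.5
finger_force: 60.1
```

Run:
```python
from h import *
s=get_state();print(s["finger_force"],s["width"],s["ft_force"],s["wrist_torque"])
plan(PD(-45,0,110,0))
```

```text
60.11249542236328 30.54596378010981 [ 0.70530152  0.77428605 -2.05413711] [-0.35914245  0.07893577 -0.01927465]
[ 522.5 -152.1  110. ] [-1.0078, 0.4877, -0.3132, 0.028, -0.0801, -0.1033] rows 7.0 6.7
```

servo_tool([
  [[-0.1, 0.049, -0.031, 0.003, -0.008, -0.01, -1], [-0.22, 0.107, -0.07, 0.006, -0.018, -0.023, -1], [-0.35, 0.17, -0.11, 0.01, -0.028, -0.036, -1], [-0.49, 0.239, -0.153, 0.014, -0.039, -0.05, -1], [-0.63, 0.307, -0.197, 0.018, -0.05, -0.065, -1], [-0.76, 0.371, -0.238, 0.021, -0.061, -0.078, -1], [-0.87, 0.424, -0.272, 0.024, -0.07, -0.09, -1], [-0.95, 0.463, -0.297, 0.027, -0.076, -0.098, -1], [-1, 0.488, -0.313, 0.028, -0.08, -0.103, -1], [-1, 0.488, -0.313, 0.028, -0.08, -0.103, -1], [-1, 0.488, -0.313, 0.028, -0.08, -0.103, -1], [-1, 0.488, -0.313, 0.028, -0.08, -0.103, -1]],
])

```text
time: 5.05
tool_pos: [522.0, -148.4, 108.2]
orientation: [0.536, 0.844, -0.0, -0.003]
ft_force: [0.1, 0.2, -0.7]
width: 30.8
finger_force: 60.0
```

Run:
```python
from h import *
s=get_state();print(s["finger_force"],s["width"],s["ft_force"],s["joint_positions"].round(2))
plan(PD(-45,0,110,0),PD(-45,0,60,0),PD(-45,0,36,0),PD(-45,0,28,0))
Z=[]
for n in C:
    im=snapshot(n);np.save(f"{n}1.npy",im)
    b=(212,145,312,245) if n=="top" else (190,160,275,245)
    V=cv2.resize(im,None,fx=6,fy=6,interpolation=cv2.INTER_CUBIC)[:,:,::-1].copy()
    P=s["tool_pos"];Q=R.from_quat(s["orientation"]).as_matrix()
    yw=np.arctan2(Q[1,1],Q[0,1])
    cv2.polylines(V,[cv2.convexHull(((proj(n,flat([P[0],P[1],yw],box(32,130,P[2]-1,P[2]+19)))+.5)*6).astype(np.int32))],True,(255,255,0),1)
    Z.append(cv2.resize(V[b[1]*6:b[3]*6,b[0]*6:b[2]*6],(400,400)))
cv2.imwrite("pics/h1.png",np.hstack(Z))
```

```text
60.0449538230896 30.750779315350464 [ 0.12215517  0.24475268 -0.65622693] [-0.35  0.18  1.51  0.    1.46 -0.79]
[ 522.5 -152.1  110. ] [-0.0143, -0.0046, -0.0071, -0.0006, -0.0009, -0.0001] rows 0.1 0.1
[ 522.5 -152.1   60. ] [-0.0154, -0.0038, 0.1929, -0.0006, -0.0009, -0.0001] rows 1.2 0.1
[ 522.5 -152.1   36. ] [-0.0159, -0.0034, 0.2889, -0.0006, -0.0009, -0.0001] rows 1.7 0.1
[ 522.5 -152.1   28. ] [-0.0161, -0.0032, 0.3209, -0.0006, -0.0009, -0.0001] rows 1.9 0.1
```

View pics/h1.png

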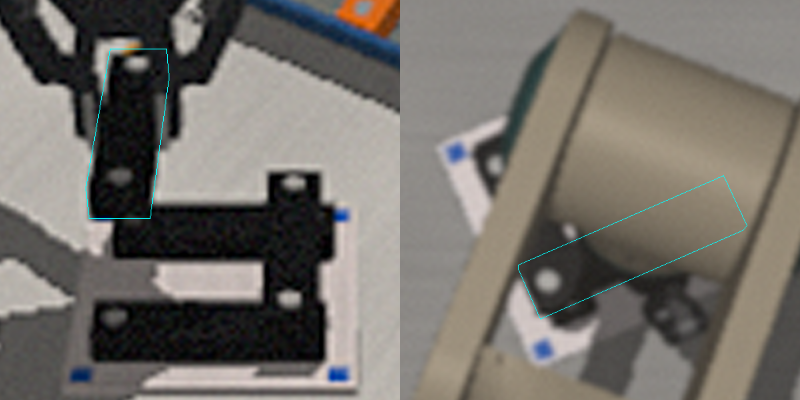

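servo_tool([
  [[-0.0145, -0.0046, 0.08, -0.0006, -0.0009, -0.0001, -1], [-0.015, -0.004, 0.16, -0.0006, -0.0009, -0.0001, -1], [-0.0155, -0.0036, 0.24, -0.0006, -0.0009, -0.0001, -1], [-0.0159, -0.0034, 0.28, -0.0006, -0.0009, -0.0001, -1], [-0.0159, -0.0034, 0.295, -0.0006, -0.0009, -0.0001, -1], [-0.0159, -0.0034, 0.295, -0.0006, -0.0009, -0.0001, -1], [-0.0159, -0.0034, 0.295, -0.0006, -0.0009, -0.0001, -1]],
])

```text
time: 5.73
tool_pos: [523.7, -153.4, 36.5]
orientation: [0.535, 0.845, -0.0, 0.002]
ft_force: [0.4, -0.2, -0.4]
width: 30.8
finger_force: 60.1
```

Run:
```python
from h import *
plan(PD(-45,0,30,0),PD(-45,0,28,0),PD(-45,0,26,0))
```

```text
[ 522.5 -152.1   30. ] [0.007, -0.0019, 0.0258, 0.0003, 0.0006, 0.0001] rows 0.2 0.0
[ 522.5 -152.1   28. ] [0.007, -0.0019, 0.0338, 0.0003, 0.0006, 0.0001] rows 0.2 0.0
[ 522.5 -152.1   26. ] [0.007, -0.002, 0.0418, 0.0003, 0.0006, 0.0001] rows 0.3 0.0
```

servo_tool([
  [[0.005, -0.002, 0.015, 0.0002, 0.0004, 0, -1], [0.006, -0.002, 0.026, 0.0002, 0.0004, 0, -1], [0.006, -0.002, 0.026, 0.0002, 0.0004, 0, -1], [0.006, -0.002, 0.026, 0.0002, 0.0004, 0, -1]],
])

```text
time: 6.07
tool_pos: [522.2, -152.3, 29.2]
orientation: [0.535, 0.845, -0.0, 0.0]
ft_force: [-0.0, 0.4, -0.6]
width: 30.5
finger_force: 60.2
```

servo_tool([
  [[0, 0, 0.006, 0, 0, 0, -1], [0, 0, 0.006, 0, 0, 0, -1], [0, 0, 0.006, 0, 0, 0, -1]],
])

```text
time: 6.32
tool_pos: [522.3, -152.3, 29.2]
orientation: [0.535, 0.845, -0.0, 0.0]
ft_force: [-4.9, 2.2, 10.0]
width: 30.5
finger_force: 61.6
```

servo_tool([
  [[0, 0, 0.002, 0, 0, 0, -0.1], [0, 0, 0.002, 0, 0, 0, -0.1], [0, 0, 0.002, 0, 0, 0, 0.1], [0, 0, -0.0, 0, 0, 0, 0.1], [0, 0, -0.05, 0, 0, 0, 0.1], [0, 0, -0.15, 0, 0, 0, 0.2], [0, 0, -0.3, 0, 0, 0, 0.2], [0, 0, -0.45, 0, 0, 0, 0.2], [0, 0, -0.55, 0, 0, 0, 0.2]],
])

```text
time: 7.07
tool_pos: [522.8, -152.5, 169.9]
orientation: [0.535, 0.845, 0.0, 0.002]
ft_force: [0.5, 0.2, 1.0]
width: 51.4
finger_force: 0.0
```

Run:
```python
from h import *
s=get_state();print(s["joint_positions"].round(2))
plan(CD(38.8,0,110),CD(38.8,0,50))
```

```text
[-0.35  0.13  1.44 -0.    1.57 -0.79]
[537.3 119.3 150.3] [0.9588, 0.5158, 0.0765, -0.0271, 0.0806, 0.1035] rows 6.5 6.7
[543.9 148.5  98.3] [1.054, 0.5892, 0.2842, -0.0271, 0.0806, 0.1035] rows 7.4 6.7
```

servo_tool([
  [[0.15, 0.08, 0.0, -0.003, 0.01, 0.013, 0.2], [0.32, 0.17, 0.01, -0.008, 0.025, 0.032, 0.2], [0.5, 0.26, 0.03, -0.013, 0.04, 0.05, 0.2], [0.68, 0.36, 0.05, -0.018, 0.055, 0.07, 0.2], [0.84, 0.45, 0.07, -0.024, 0.07, 0.09, 0.2], [0.959, 0.516, 0.077, -0.0271, 0.0806, 0.1035, 0.2], [0.959, 0.516, 0.077, -0.0271, 0.0806, 0.1035, 0.2], [0.959, 0.516, 0.077, -0.0271, 0.0806, 0.1035, 0.2], [0.959, 0.516, 0.077, -0.0271, 0.0806, 0.1035, 0.2], [0.959, 0.516, 0.077, -0.0271, 0.0806, 0.1035, 0.2]],
])

```text
time: 7.9
tool_pos: [536.8, 118.8, 146.5]
orientation: [0.755, 0.603, 0.201, -0.162]
ft_force: [0.8, 0.4, 0.5]
width: 50.9
finger_force: 0.0
```

Run:
```python
from h import *
plan(CD(39.5,-.7,40),CD(39.5,-.7,3))
# check crib while arm is away
im=snapshot("top");np.save("top2.npy",im);sc=snapshot("scene");np.save("scene2.npy",sc)
Z=[]
for n,i,b in(("top",im,(215,150,310,245)),("scene",sc,(198,185,275,262))):
    V=cv2.resize(i,None,fx=6,fy=6,interpolation=cv2.INTER_CUBIC)[:,:,::-1].copy()
    for P in(box(130,32,6,26,0,45),box(130,32,6,26,0,-45),box(32,130,26,46,45,0),box(32,130,26,46,-45,0)):
        cv2.polylines(V,[cv2.convexHull(((proj(n,flat(PAD,P))+.5)*6).astype(np.int32))],True,(255,255,0),1)
    Z.append(cv2.resize(V[b[1]*6:b[3]*6,b[0]*6:b[2]*6],(400,400)))
cv2.imwrite("pics/c2.png",np.hstack(Z))
```

```text
[545.6 152.6  89.3] [0.0068, 0.0049, 0.268, -0.0005, 0.0001, -0.0] rows 1.6 0.0
[549.7 170.7  57.2] [0.007, 0.0054, 0.416, -0.0005, 0.0001, -0.0] rows 2.5 0.0
```

View pics/c2.png

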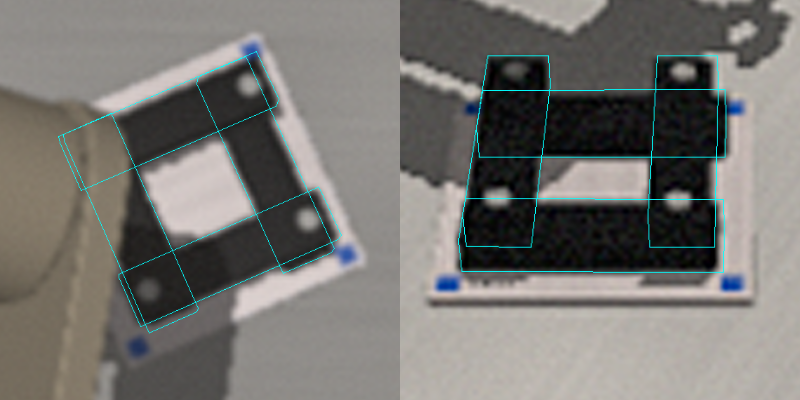

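servo_tool([
  [[0.007, 0.005, 0.12, -0.0005, 0, 0, 0.2], [0.007, 0.005, 0.24, -0.0005, 0, 0, 0.2], [0.007, 0.005, 0.34, -0.0005, 0, 0, 0.2], [0.007, 0.005, 0.4, -0.0005, 0, 0, 0.2], [0.007, 0.0054, 0.416, -0.0005, 0.0001, 0, 0.2], [0.007, 0.0054, 0.416, -0.0005, 0.0001, 0, 0.2], [0.007, 0.0054, 0.416, -0.0005, 0.0001, 0, 0.2]],
])

```text
time: 8.58
tool_pos: [550.0, 171.0, 57.5]
orientation: [0.756, 0.602, 0.203, -0.162]
ft_force: [-0.5, 0.2, -1.1]
width: 51.1
finger_force: 0.0
```

servo_tool([
  [[0, 0, 0, 0, 0, 0, -1], [0, 0, 0, 0, 0, 0, -1], [0, 0, 0, 0, 0, 0, -1], [0, 0, 0, 0, 0, 0, -1], [0, 0, 0, 0, 0, 0, -1], [0, 0, 0, 0, 0, 0, -1]],
])

```text
time: 9.08
tool_pos: [550.4, 170.9, 58.2]
orientation: [0.756, 0.601, 0.203, -0.161]
ft_force: [-1.2, -4.8, 5.4]
width: 30.5
finger_force: 61.4
```

Run:
```python
from h import *
s=get_state();p=(s["tool_pos"]-[pc[0],pc[1],55]);print("uvn",Rc.inv().apply(p).round(1),s["finger_force"],s["width"],s["ft_force"],s["wrist_torque"])
plan(CD(39.5,-.7,130))
```

```text
uvn [40.1  0.1  3.6] 61.37687087059021 30.472463335124246 [-1.15297539 -4.81060142  5.37978123] [-0.30475258  0.20528518  0.1107316 ]
[535.6 108.8 167.2] [-0.0024, -0.0013, -0.5055, 0.0004, -0.0003, -0.0003] rows 3.0 0.0
```

servo_tool([
  [[0, 0, -0.1, 0, 0, 0, -1], [0, 0, -0.225, 0, 0, 0, -1], [0, 0, -0.38, 0, 0, 0, -1], [0, 0, -0.505, 0, 0, 0, -1], [0, 0, -0.505, 0, 0, 0, -1], [0, 0, -0.505, 0, 0, 0, -1]],
])

```text
time: 9.58
tool_pos: [536.2, 109.0, 167.5]
orientation: [0.756, 0.601, 0.204, -0.161]
ft_force: [-0.1, -0.7, -2.6]
width: 31.0
finger_force: 60.5
```

Run:
```python
from h import *
s=get_state();print(s["finger_force"],s["width"],s["ft_force"],s["wrist_torque"])
plan(PD(0,0,120,-np.pi/2))
```

```text
60.474393367767334 30.99057067553313 [-0.11213113 -0.71258106 -2.58493601] [-0.26204737  0.00119009 -0.04595963]
[ 563.2 -132.9  120. ] [-0.8904, 0.323, -0.2953, -0.0374, -0.0779, 0.1404] rows 5.9 8.3
```

servo_tool([
  [[-0.08, 0.029, -0.05, -0.0034, -0.007, 0.0126, -1], [-0.18, 0.065, -0.09, -0.0075, -0.0156, 0.028, -1], [-0.29, 0.107, -0.13, -0.012, -0.0257, 0.046, -1], [-0.41, 0.149, -0.17, -0.017, -0.036, 0.065, -1], [-0.53, 0.191, -0.2, -0.022, -0.046, 0.083, -1], [-0.64, 0.233, -0.23, -0.027, -0.056, 0.101, -1], [-0.75, 0.271, -0.26, -0.031, -0.0655, 0.118, -1], [-0.84, 0.304, -0.28, -0.035, -0.073, 0.132, -1], [-0.89, 0.323, -0.295, -0.0374, -0.0779, 0.1404, -1], [-0.89, 0.323, -0.295, -0.0374, -0.0779, 0.1404, -1], [-0.89, 0.323, -0.295, -0.0374, -0.0779, 0.1404, -1], [-0.89, 0.323, -0.295, -0.0374, -0.0779, 0.1404, -1]],
])

```text
time: 10.58
tool_pos: [562.2, -130.6, 116.9]
orientation: [0.975, 0.221, -0.002, -0.002]
ft_force: [0.6, -0.9, -1.5]
width: 30.7
finger_force: 60.3
```

Run:
```python
from h import *
s=get_state();print(s["finger_force"],s["width"],s["joint_positions"].round(2))
plan(PD(0,0,70,-np.pi/2),PD(0,0,54,-np.pi/2))
P=s["tool_pos"];Q=R.from_quat(s["orientation"]).as_matrix();yw=np.arctan2(Q[1,1],Q[0,1])
Z=[]
for n in C:
    im=snapshot(n);b=(212,145,312,245) if n=="top" else (190,150,285,245)
    h=cv2.cvtColor(im,cv2.COLOR_RGB2HSV);m=crop(cv2.inRange(h,(5,150,90),(18,255,255)),b);yx=np.argwhere(m>0);print(n,yx.min(0),yx.max(0),len(yx))
    V=cv2.resize(im,None,fx=6,fy=6,interpolation=cv2.INTER_CUBIC)[:,:,::-1].copy()
    cv2.polylines(V,[cv2.convexHull(((proj(n,flat([P[0],P[1],yw],box(32,130,P[2]-3,P[2]+17)))+.5)*6).astype(np.int32))],True,(255,255,0),1)
    Z.append(cv2.resize(V[b[1]*6:b[3]*6,b[0]*6:b[2]*6],(400,400)))
cv2.imwrite("pics/h2.png",np.hstack(Z))
```

```text
60.32600998878479 30.679315337788935 [-0.29  0.27  1.39  0.    1.49  0.83]
[ 563.2 -132.9   70. ] [0.0004, 0.0108, 0.1876, -0.0007, 0.0005, 0.0007] rows 1.1 0.1
[ 563.2 -132.9   54. ] [0.0006, 0.0111, 0.2516, -0.0007, 0.0005, 0.0007] rows 1.5 0.1
scene [170 208] [191 258] 540
top [195 259] [216 279] 263
```

View pics/h2.png

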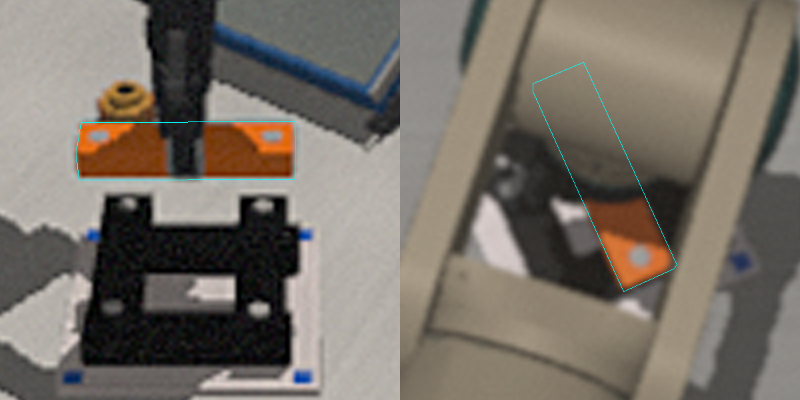

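servo_tool([
  [[0.0002, 0.0108, 0.06, -0.0007, 0.0005, 0.0007, -1], [0.0004, 0.0108, 0.14, -0.0007, 0.0005, 0.0007, -1], [0.0005, 0.011, 0.21, -0.0007, 0.0005, 0.0007, -1], [0.0006, 0.0111, 0.25, -0.0007, 0.0005, 0.0007, -1], [0.0006, 0.0111, 0.25, -0.0007, 0.0005, 0.0007, -1], [0.0006, 0.0111, 0.25, -0.0007, 0.0005, 0.0007, -1]],
])

```text
time: 11.18
tool_pos: [563.6, -133.9, 55.6]
orientation: [0.976, 0.217, 0.0, 0.001]
ft_force: [0.6, -0.7, -0.5]
width: 30.7
finger_force: 60.4
```

Run:
```python
from h import *
plan(PD(0,0,50,-np.pi/2),PD(0,0,49,-np.pi/2))
```

```text
[ 563.2 -132.9   50. ] [0.0003, -0.0044, 0.0223, 0.0003, 0.0, -0.0003] rows 0.1 0.0
[ 563.2 -132.9   49. ] [0.0003, -0.0044, 0.0263, 0.0003, 0.0, -0.0003] rows 0.2 0.0
```

servo_tool([
  [[0.0002, -0.003, 0.012, 0.0002, 0, -0.0002, -1], [0.0002, -0.004, 0.02, 0.0002, 0, -0.0002, -1], [0.0002, -0.004, 0.025, 0.0002, 0, -0.0002, -1], [0.0002, -0.004, 0.025, 0.0002, 0, -0.0002, -1], [0.0002, -0.004, 0.025, 0.0002, 0, -0.0002, -1]],
])

```text
time: 11.6
tool_pos: [563.4, -133.3, 49.4]
orientation: [0.976, 0.218, 0.0, 0.001]
ft_force: [0.4, -0.3, -0.9]
width: 30.6
finger_force: 60.4
```

servo_tool([
  [[0, 0, 0.004, 0, 0, 0, -1], [0, 0, 0.004, 0, 0, 0, -1], [0, 0, 0.004, 0, 0, 0, -1]],
])

```text
time: 11.85
tool_pos: [563.5, -133.4, 49.2]
orientation: [0.976, 0.218, 0.0, 0.001]
ft_force: [-3.4, 1.3, 5.2]
width: 30.6
finger_force: 61.0
```

servo_tool([
  [[0, 0, 0.002, 0, 0, 0, -0.1], [0, 0, 0.002, 0, 0, 0, -0.1], [0, 0, 0.002, 0, 0, 0, 0.1], [0, 0, 0, 0, 0, 0, 0.1], [0, 0, -0.05, 0, 0, 0, 0.1], [0, 0, -0.15, 0, 0, 0, 0.1], [0, 0, -0.3, 0, 0, 0, 0.1], [0, 0, -0.45, 0, 0, 0, -1], [0, 0, -0.6, 0, 0, 0, -1], [0, 0, -0.65, 0, 0, 0, -1]],
])

```text
time: 12.68
tool_pos: [564.9, -133.6, 218.8]
orientation: [0.976, 0.218, 0.005, 0.003]
ft_force: [0.3, -0.4, 1.4]
width: 11.5
finger_force: 0.0
```

Run:
```python
from h import *
s=get_state();print(s["joint_positions"].round(2))
plan(CD(0,60,140),CD(0,115,100),CD(0,115,38))
plan(CD(0,115,100),CD(0,115,38),frm=CD(0,60,140))
```

```text
[-0.3   0.2   1.26 -0.    1.67  0.84]
[507.6 163.9 206.2] [0.2981, -1.1751, 0.0431, 0.0395, 0.0769, -0.1406] rows 7.3 8.3
[522.6 229.9 199.1] [0.4644, -1.3886, 0.0712, 0.0395, 0.0769, -0.1406] rows 8.8 8.3
[529.5 260.1 145.4] [0.539, -1.488, 0.2858, 0.0395, 0.0769, -0.1406] rows 9.6 8.3
[522.6 229.9 199.1] [0.22, -0.0, 0.16, 0.0, 0.0, 0.0] rows 1.6 0.0
[529.5 260.1 145.4] [0.22, -0.0, 0.408, 0.0, 0.0, 0.0] rows 2.8 0.0
```

servo_tool([
  [[0.05, -0.12, -0.02, 0.0045, 0.0087, -0.016, -1], [0.08, -0.27, -0.02, 0.009, 0.0175, -0.032, -1], [0.12, -0.43, 0, 0.0135, 0.026, -0.048, -1], [0.16, -0.58, 0.01, 0.018, 0.035, -0.064, -1], [0.2, -0.74, 0.02, 0.023, 0.044, -0.081, -1], [0.24, -0.9, 0.03, 0.028, 0.054, -0.099, -1], [0.253, -0.99, 0.037, 0.033, 0.064, -0.117, -1], [0.253, -0.99, 0.037, 0.0375, 0.073, -0.133, -1], [0.253, -0.99, 0.037, 0.0395, 0.0769, -0.1406, -1], [0.253, -0.99, 0.037, 0.0395, 0.0769, -0.1406, -1], [0.253, -0.99, 0.037, 0.0395, 0.0769, -0.1406, -1], [0.253, -0.99, 0.037, 0.0395, 0.0769, -0.1406, -1]],
])

```text
time: 13.68
tool_pos: [515.5, 117.6, 201.6]
orientation: [0.756, 0.601, 0.199, -0.165]
ft_force: [0.3, -0.9, -0.0]
width: -0.2
finger_force: 0.0
```

Run:
```python
from h import *
plan(CD(0,115,100),CD(0,115,40))
I={n:snapshot(n) for n in C};np.save("top3.npy",I["top"]);np.save("scene3.npy",I["scene"])
Z=[]
def bx(yx):return yx.min(0),yx.max(0)
for n,b in(("top",(215,150,310,245)),("scene",(198,175,275,252))):
    V=cv2.resize(I[n],None,fx=6,fy=6,interpolation=cv2.INTER_CUBIC)[:,:,::-1].copy()
    for P in(box(130,32,6,26,0,45),box(130,32,6,26,0,-45),box(32,130,26,46,45,0),box(32,130,26,46,-45,0),box(130,32,46,66)):
        cv2.polylines(V,[cv2.convexHull(((proj(n,flat(PAD,P))+.5)*6).astype(np.int32))],True,(255,255,0),1)
    Z.append(cv2.resize(V[b[1]*6:b[3]*6,b[0]*6:b[2]*6],(400,400)))
    h=cv2.cvtColor(I[n],cv2.COLOR_RGB2HSV);m=crop(cv2.morphologyEx(cv2.inRange(h,(5,140,70),(18,255,255)),cv2.MORPH_CLOSE,np.ones((5,5),np.uint8)),b)/255
    f=lambda q:((render(n,[flat(PAD,flat(q,box(130,32,46,66)))])-m)**2).sum();print(n,fit(f,[0,0,0],[3,3,.05]))
cv2.imwrite("pics/c3.png",np.hstack(Z))
```

```text
[522.6 229.9 199.1] [0.3791, -0.0725, 0.2313, -0.0013, 0.0, -0.0011] rows 2.7 0.1
[529.3 259.1 147.1] [0.3791, -0.0706, 0.4713, -0.0013, 0.0, -0.0011] rows 3.7 0.1
top (array([-0.24071755,  0.36293851,  0.00146475]), np.float64(55.36195309496348))
scene (array([-0.39975963, -0.49572546,  0.00365273]), np.float64(87.92247597078047))
```

View pics/c3.png

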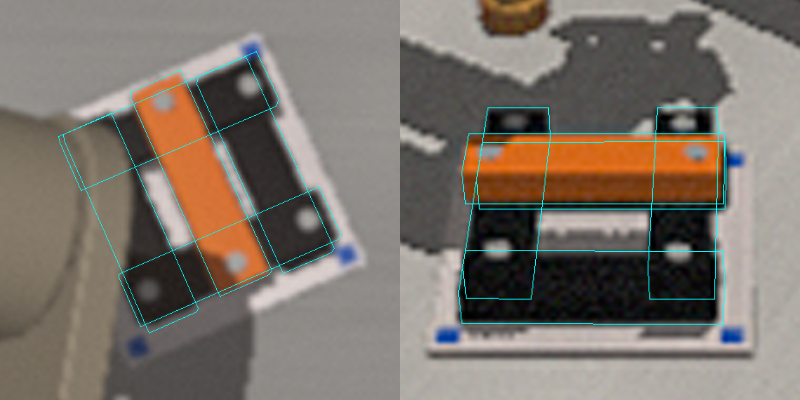

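servo_tool([
  [[0.13, -0.025, 0.05, -0.0013, 0, -0.001, -1], [0.26, -0.05, 0.13, -0.0013, 0, -0.001, -1], [0.379, -0.071, 0.231, -0.0013, 0, -0.001, -1], [0.379, -0.071, 0.231, -0.0013, 0, -0.001, -1], [0.379, -0.071, 0.3, -0.0013, 0, -0.001, -1], [0.379, -0.071, 0.4, -0.0013, 0, -0.001, -1], [0.379, -0.071, 0.465, -0.0013, 0, -0.001, -1], [0.379, -0.071, 0.465, -0.0013, 0, -0.001, -1], [0.379, -0.071, 0.465, -0.0013, 0, -0.001, -1]],
])

```text
time: 14.53
tool_pos: [528.1, 258.6, 147.7]
orientation: [0.755, 0.603, 0.201, -0.162]
ft_force: [0.1, 0.4, 0.9]
width: -0.1
finger_force: 0.0
```

Run:
```python
from h import *
s=get_state();print(s["ft_force"],s["joint_positions"].round(2))
plan(CD(0,108,40),CD(0,80,40),CD(0,-30,40),CD(0,-40,40))
im=snapshot("scene");cv2.imwrite("pics/t.png",cv2.resize(im[60:180,220:340],(600,600),interpolation=cv2.INTER_CUBIC)[:,:,::-1])
```

```text
[0.14230562 0.43276459 0.89175397] [0.17 0.09 1.6  0.51 1.27 0.28]
[528.  253.2 143.6] [-0.0266, 0.0042, 0.0034, -0.0004, 0.0, 0.0001] rows 0.2 0.0
[522.6 229.6 129.6] [-0.1386, 0.0041, 0.0034, -0.0004, 0.0, 0.0001] rows 0.8 0.0
[501.4 136.7  74.6] [-0.5786, 0.004, 0.0035, -0.0004, 0.0, 0.0001] rows 3.5 0.0
[499.5 128.2  69.6] [-0.6186, 0.004, 0.0035, -0.0004, 0.0, 0.0001] rows 3.7 0.0
```

View pics/t.png

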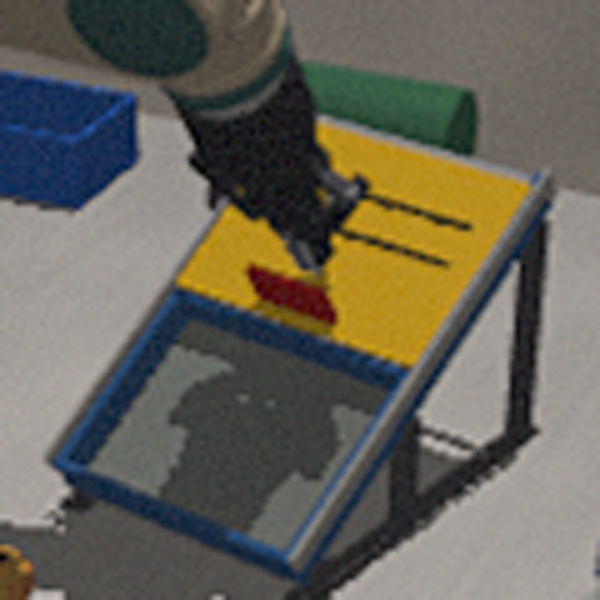

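servo_tool([
  [[-0.03, 0.004, 0.003, 0, 0, 0, -1], [-0.06, 0.004, 0.003, 0, 0, 0, -1], [-0.09, 0.004, 0.003, 0, 0, 0, -1], [-0.12, 0.004, 0.003, 0, 0, 0, -1], [-0.16, 0.004, 0.003, 0, 0, 0, -1], [-0.2, 0.004, 0.003, 0, 0, 0, -1], [-0.24, 0.004, 0.003, 0, 0, 0, -1], [-0.28, 0.004, 0.003, 0, 0, 0, -1], [-0.32, 0.004, 0.003, 0, 0, 0, -1], [-0.36, 0.004, 0.003, 0, 0, 0, -1], [-0.4, 0.004, 0.003, 0, 0, 0, -1], [-0.42, 0.004, 0.003, 0, 0, 0, -1]],
])

```text
time: 15.58
tool_pos: [509.0, 168.9, 93.8]
orientation: [0.755, 0.603, 0.202, -0.162]
ft_force: [1.6, 1.3, 0.9]
width: -0.3
finger_force: 1.0
```

Run:
```python
from h import *
s=get_state();print(s["ft_force"], "uvn",Rc.inv().apply(s["tool_pos"]-[pc[0],pc[1],55]).round(1),"f",Rc.inv().apply(s["ft_force"]).round(1))
plan(CD(0,-30,40),CD(0,-40,40),CD(0,-50,40))
```

```text
[1.64812681 1.29587179 0.87027468] uvn [ 0.2  8.2 40. ] f [ 1.3  1.8 -0.1]
[501.4 136.7  74.6] [-0.1528, -0.0007, 0.0, -0.0003, -0.0, -0.0001] rows 0.9 0.0
[499.5 128.2  69.6] [-0.1928, -0.0007, 0.0, -0.0003, -0.0, -0.0001] rows 1.2 0.0
[497.6 119.8  64.6] [-0.2328, -0.0007, 0.0, -0.0003, -0.0, -0.0001] rows 1.4 0.0
```

servo_tool([
  [[-0.03, 0, 0, 0, 0, 0, -1], [-0.07, 0, 0, 0, 0, 0, -1], [-0.11, 0, 0, 0, 0, 0, -1], [-0.14, 0, 0, 0, 0, 0, -1], [-0.16, 0, 0, 0, 0, 0, -1], [-0.18, 0, 0, 0, 0, 0, -1], [-0.19, 0, 0, 0, 0, 0, -1], [-0.2, 0, 0, 0, 0, 0, -1]],
])

```text
time: 16.25
tool_pos: [499.7, 127.7, 69.5]
orientation: [0.755, 0.603, 0.202, -0.162]
ft_force: [-0.6, 2.6, -0.3]
width: -0.1
finger_force: 0.9
```

servo_tool([
  [[-0.01, 0, 0, 0, 0, 0, -1], [-0.018, 0, 0, 0, 0, 0, -1], [-0.018, 0, 0, 0, 0, 0, -1]],
])

```text
time: 16.5
tool_pos: [498.9, 123.8, 67.3]
orientation: [0.755, 0.603, 0.202, -0.162]
ft_force: [-0.2, 0.5, 0.5]
width: 0.0
finger_force: 0.0
```

```bash
cat > pv.py <<'E'
from h import *
s=get_state();print("uvn",Rc.inv().apply(s["tool_pos"]-[pc[0],pc[1],55]).round(1),"f",Rc.inv().apply(s["ft_force"]).round(1))
I={n:snapshot(n) for n in C}
for n,b in(("top",(10,130,190,265)),("scene",(225,75,335,185))):
    h=cv2.cvtColor(I[n],cv2.COLOR_RGB2HSV);m=crop(cv2.morphologyEx(cv2.inRange(h,(20,110,60),(35,255,255)),cv2.MORPH_CLOSE,np.ones((5,5),np.uint8)),b)/255
    w=lambda q:render(n,[cad(pc,box(188,148,26,30,0,q))])
    # score: uphill edge only
    c=[(((w(q)-m)**2).sum(),q) for q in np.arange(-15,30,1.)];print(n,min(c))
E
python3 pv.py
```

```text
uvn [  0.4 -45.   40.2] f [-0.3  0.7  0.2]
top (np.float64(422.9422529796232), np.float64(4.0))
scene (np.float64(519.1125105728566), np.float64(3.0))
```

servo_tool([
  [[-0.01, 0, 0, 0, 0, 0, -1], [-0.02, 0, 0, 0, 0, 0, -1], [-0.02, 0, 0, 0, 0, 0, -1]],
])

```text
time: 16.85
tool_pos: [498.6, 121.1, 66.2]
orientation: [0.754, 0.603, 0.204, -0.163]
ft_force: [0.9, 9.0, 1.7]
width: -0.3
finger_force: 4.7
```

servo_tool([
  [[-0.01, 0, 0, 0, 0, 0, -1], [-0.02, 0, 0, 0, 0, 0, -1], [-0.02, 0, 0, 0, 0, 0, -1]],
])

```text
time: 17.1
tool_pos: [498.6, 120.9, 66.2]
orientation: [0.752, 0.603, 0.208, -0.166]
ft_force: [6.3, 32.1, 8.0]
width: -0.4
finger_force: 15.6
```

```bash
python3 pv.py
```

```text
uvn [  0.7 -48.   40.7] f [-1.  32.3 -9.4]
top (np.float64(372.93631680123036), np.float64(1.0))
scene (np.float64(496.9647981545559), np.float64(0.0))
```

servo_tool([
  [[0.04, 0, 0, 0, 0, 0, -1], [0.08, 0, 0, 0, 0, 0, -1], [0.08, 0, -0.05, 0, 0, 0, -1], [0.08, 0, -0.2, 0, 0, 0, -1], [0.08, 0, -0.35, 0, 0, 0, -1], [0.0, 0, -0.5, 0, 0, 0, -1], [-0.15, 0, -0.6, 0, 0, 0, -1], [-0.3, 0, -0.7, 0, 0, 0, -1], [-0.3, 0, -0.7, 0, 0, 0, -1], [-0.3, 0, -0.7, 0, 0, 0, -1]],
])

```text
time: 18.03
tool_pos: [463.6, -35.7, 176.7]
orientation: [0.756, 0.601, 0.202, -0.161]
ft_force: [-0.5, 0.3, -0.1]
width: -0.0
finger_force: 0.0
```

```bash
python3 pv.py
python3 - <<'E'
from h import *
im=snapshot("scene");cv2.imwrite("pics/end.png",cv2.resize(im[70:260,180:370],(600,600),interpolation=cv2.INTER_CUBIC)[:,:,::-1])
E
```

```text
uvn [   1.3 -131.8  216.6] f [-0.5  0.1 -0.2]
top (np.float64(211.94808150711268), np.float64(1.0))
scene (np.float64(124.45891580161476), np.float64(0.0))
```

View pics/end.png

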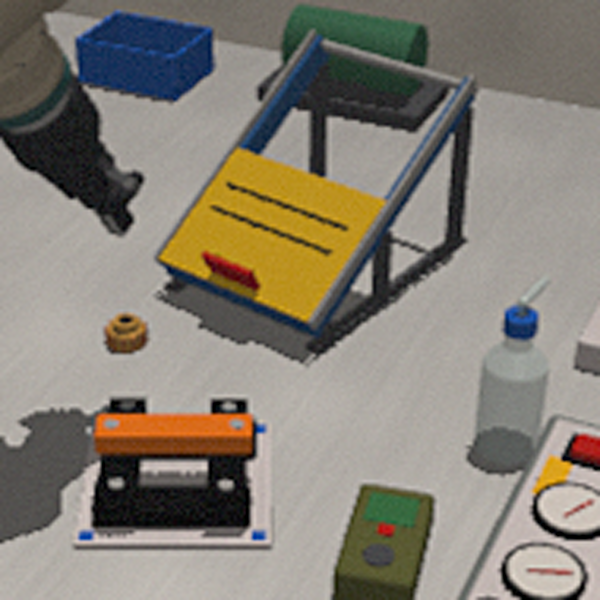

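The cover is fully shut, the crib is complete and centred, and the bystanders in view (near nut, detector, bubbler) have not moved. The arm is clear of everything.

```bash
python3 -c "
from cell import *
print(hand_in())"
```

```text
the job is handed in; nothing more can be done
None
```

The job is handed in at about 18 s: the black slat is in the second layer, the orange slat lies across the middle (within about 0.5 mm by the cameras), and the cover is shut against its stop.

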